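# Lock the matching eye plate under the snap hook

## Robot

A 7-joint arm with a two-finger parallel gripper is mounted at the origin on a cart in front of the work surface, level with it; the furniture and walls round the work are solid. World frame = base frame: x ahead of the robot, y to its left, z up, the work surface at z = 0. Lengths are in m, angles in rad, forces in N, time in s.
With the tool pointing down it reaches from about 0.4 to 0.875 m from the base axis. Payload 19.3 kg.
Tool frame: the origin (TCP) lies between the finger pads; the fingertips stand 25 mm ahead of it and the grasp point (between the pads) lies 6 mm ahead of it; z points along the fingers, y is the line along which they close (so a half turn about z gives the same grasp; the last joint's range is limited). The gripper opens to 85 mm and grips with 20 to 120 N. Pads are 22 mm wide; open, the fingers measure 114 mm over their backs; the gripper's body (76 mm by 85 mm) begins 54 mm behind the grasp point. The pads swing forward as they close: fully open they stand 13 mm farther back than shut.
Start: joints at [-1.338, 0.521, -0.036, 1.599, 0.021, 1.021, -0.113], TCP at [0.186, 0.597, 0.256] pointing down, gripper open.
Joint ranges: [-2.91, 2.91], [-0.3, 2.13], [-1.5, 1.42], [0.17, 2.43], [-1.26, 4.41], [0.16, 1.93], [-2.52, 2.52]. Speed limits (rad/s): [1.89, 1.89, 2.39, 2.39, 3.01, 3.01, 3.01].

## Interface

Orientations are given as [roll, pitch, yaw] about the fixed x, y, z axes, in that order (R = Rz(yaw) Ry(pitch) Rx(roll)).
In Python, from bench import r gives the robot as it stands. The module is installed in compiled form; this text tells all that it offers.
- The arm moves only by the shell command python3 -m handwheel 'ROWS' [OPENING] [FORCE]. ROWS is text: rows parted by semicolons, each of 4 numbers parted by spaces: the shift along the world's x, y, z in units of 30 mm (1.0 is 30 mm), then the turn about the world's z in units of 10 degrees (1.0 is 10 degrees). In form: x y z turn; .... A call has 1 to 5 rows; each row is the pose to reach, as a shift and turn from the pose commanded when the call began; what a row does not reach only later rows make up. A row lasts 1/8 s, in which the tool goes at most 62.5 mm and 10.7 degrees, less where a joint would pass 70% of its speed; a pose out of reach is approached as far as the arm can. A call with a gripper value outside its range is refused whole. OPENING is the finger opening in mm, from 0 to 85.4, set as the call begins (- or left out, the last holds). The fingers move at their own pace and stop on an object; FORCE is the grip in N (left out, the last holds). Time passes only in rows, so rows that repeat a pose let the fingers close. It gives the time, the measured TCP pose, the force, the opening and the grip force at its end, in the units of the state.
- r.state(): the state, without advancing time (a new reading comes with each control period).
- r.capture(name): name is "scene" or "top" or "wrist"; returns a dict with "image" (384x512x3 uint8, red, green, blue), "mtx" (3x3 intrinsics, pixels), "cam_to_world" (4x4, takes a point from camera to world coordinates). Camera axes: x right, y up, looking along -z (the intrinsics and any distortion apply to the point x, -y, -z); pixel columns grow to the right and rows downward; lengths in m; the calibration is good to about 2 mm. A picture is of the moment at which its call begins. There is no depth.
- r.hand_in(): hands the job in; it is judged then, once.
The state is a dict: "time": time; "joint_positions": joint angles; "joint_vel": joint speeds; "joint_efforts": joint torques, N m; "eef_pos": TCP position; "orientation": TCP orientation; "force": force on the tool from outside, world axes, zero at the start; "torque": the same for the moment, N m; "gripper_width": finger opening in m; "gripper_force": force on a finger pad.
Only numpy, scipy, OpenCV 4.12 (cv2) and the standard library are available. Lean on these libraries where they do the work, as an engineer would, in place of code of your own. Each camera call takes 0.05 s, during which the arm holds its last target. There are 200 camera calls.

## Task

Lift the eye plate whose three holes match the three studs of the hold-down station onto those studs, until it lies flat on the base. Then swing the raised hold-down arm over and press its snap hook down onto the plate's eye until the eye's bar has passed the sprung gate and the gate has sprung shut behind it. Leave the other eye plate and the other things on the bench where they are.

Things in the scene. Friction and masses are not known exactly. Their poses are not given: they have to be found in the camera images.
- stud_base (a point): Middle of the three studs of the fixed hold-down station, on the top face of its grey base (12 mm thick, from x -60 to +175 mm, y +-50 mm). z is up, x points along the base to the arm's hinge. Steel studs 10 mm thick, 17 mm tall, last 6 mm conical, at (x, y) = (36, 24), (36, -24), (-36, 0) mm.
- hinge_axis (a point): Hinge axis of the hold-down arm, 130 mm along stud_base's x and 68 mm above it; the axis lies along stud_base's y; same axes as stud_base. Two dark hinge cheeks stand here, 30 mm long, 32 mm over both, up to 15 mm above the axis.
- hold_arm (a joint): Angle of the arm, rad. 0: level, pointing along stud_base's -x, hook over the studs; 1.57 upright; starts 1.70 to 1.92, leaning back from the studs. Stays where left; takes 2 to 7 N at the hook to turn. The arm is 151 mm long from the pivot to the hook's outer end; when level the 9 mm thick hook reaches from 13 mm above the pivot to 50 mm below it.
- press_pad (a point): Middle of the outer face of the dark flat thumb pad (44 mm along the arm, 30 across, 5 thick) on the back of the snap hook, 135 mm along the arm from the pivot, 18.5 mm off its centre line. z: the pad's outward normal (up when the arm is level, away from the studs when upright); x: along the arm to the pivot. Push the arm over and press the hook home here.
- hook_seat (a point): Point inside the snap hook where the middle of the eye's bar comes when the hook is fully home: on the arm's centre line, 130 mm from the pivot. The hook's mouth (about 25 mm wide) faces down when the arm is level; the shut gate crosses it 38 mm below this point. The bar has passed the gate within about 10 mm of this point.
- gate (a joint): Angle of the sprung gate across the hook's mouth, rad: 0 shut, grows as it is pushed inward (about 1.1 as the bar passes); it springs back by itself. Pressing the hook over the eye takes under 20 N in all at the pad.
- plate_three_bar (a point): Middle of the eye's crossbar of the eye plate with THREE holes. Dark steel plate 100 (x) x 80 (y) x 10 mm, about 0.4 kg, underside 68 mm below this point; 13 mm holes at (36, 24), (36, -24), (-36, 0) mm: it fits the studs only with its x along stud_base's x. Eye: upright loop of 9 mm round bar, legs 60 mm apart; crossbar along y, straight for 44 mm.
- plate_four_bar (a point): The same point of the other loose eye plate: alike in size, eye and material, but with FOUR holes near its corners, at (+-36, +-24) mm. It does not fit the studs.
- tape: Roll of brown tape lying flat, 82 mm across, 19 mm high; bystander. Origin at the centre of its underside.
- lab_timer: White timer with buttons, 58 x 64 x 20 mm; bystander. Origin at the centre of its underside.
- red_driver: Screwdriver with red handle lying down, 173 mm long, 25 mm thick; bystander. Origin at the centre of its underside.
- flat_spanner: Small steel spanner lying flat, 157 x 32 x 6 mm; bystander. Origin at the centre of its underside.

How it is judged:
By the outcome, as a careful person would: the job done as asked, in the order asked, and still so for the second after the job is handed in, with the robot touching nothing.
It also fails if it takes over 58 s, if anything falls off the work surface, if the arm or the gripper's body presses on something with over 40 N, if the wrist force passes 120 N, or if a joint passes its speed limit or range.

## Working session

There is one attempt and no reset: what is moved stays moved. The work goes in short steps, Python scripts to look and compute and a shell command to move; the robot and the scene stay as the last step left them, time stands still between calls to the robot, and variables do not carry over. Pictures are saved under pics/ and viewed, at most 10 in all, crops included, and the job is handed in when it is done.

```bash
mkdir -p pics; python3 - <<'E'
from bench import r
import cv2,numpy as np,pickle
d={}
for n in("scene","top"):
    c=r.capture(n);d[n]=c
    cv2.imwrite(f"pics/{n}0.png",cv2.resize(c["image"][:,:,::-1],(800,600),interpolation=cv2.INTER_CUBIC))
    print(n,c["mtx"].round(1).tolist(),c["cam_to_world"].round(3).tolist(),[k for k in c])
pickle.dump(d,open("c0.pkl","wb"))
s=r.state();print(s["time"],s["eef_pos"],s["orientation"],s["force"])
E
```

```text
scene [[408.8, 0.0, 256.0], [0.0, 408.8, 188.5], [0.0, 0.0, 1.0]] [[0.986, -0.142, 0.083, 0.619], [0.164, 0.837, -0.522, -0.583], [0.005, 0.529, 0.849, 0.964], [0.0, 0.0, 0.0, 1.0]] ['image', 'mtx', 'cam_to_world']
top [[493.0, 0.0, 252.0], [0.0, 493.0, 179.2], [0.0, 0.0, 1.0]] [[-0.017, 0.999, -0.035, 0.45], [-1.0, -0.017, 0.006, -0.038], [0.005, 0.035, 0.999, 1.535], [0.0, 0.0, 0.0, 1.0]] ['image', 'mtx', 'cam_to_world']
0.1 [0.18635442 0.59627074 0.25579717] [-3.14056912e+00  7.09049687e-05  2.83869785e+00] [-0.77321757 -0.39374034 -0.32001172]
```

View pics/scene0.png

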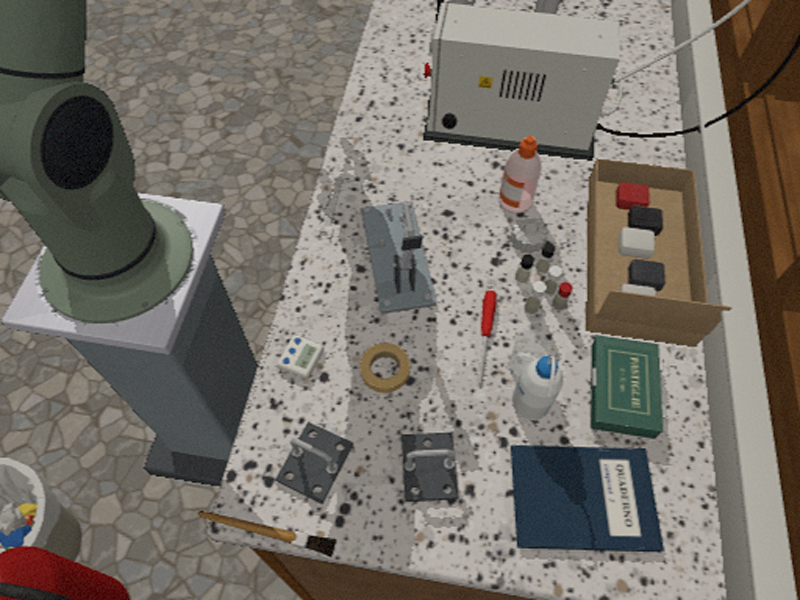

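View pics/top0.png

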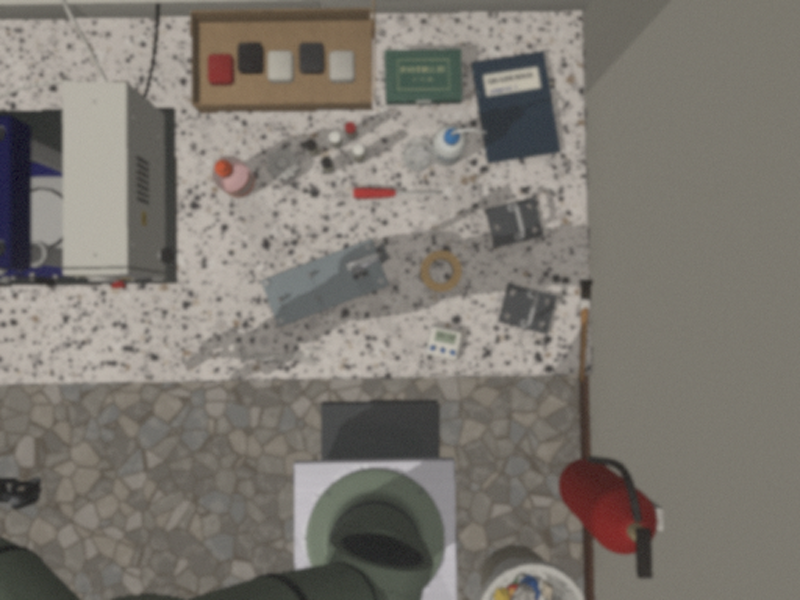

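The scene view shows the two eye plates at (315,462) and (430,465), and the station's base from (385,205) to (410,310) with its cheeks near (405,275). I need a closer look at the holes.

```bash
cat > h.py <<'E'
import numpy as np,cv2,pickle
def ray(c,uv):
    K=c["mtx"];T=c["cam_to_world"]
    d=np.linalg.inv(K)@np.array([uv[0],uv[1],1.]);d=T[:3,:3]@(d*[1,-1,-1])
    return T[:3,3],d/np.linalg.norm(d)
def plane(c,uv,z):
    o,d=ray(c,uv);return o+d*(z-o[2])/d[2]
def proj(c,p):
    T=c["cam_to_world"];q=T[:3,:3].T@(np.asarray(p)-T[:3,3]);q=q*[1,-1,-1]
    q=c["mtx"]@q;return q[:2]/q[2]
E
python3 - <<'E'
import pickle,cv2,numpy as np
d=pickle.load(open("c0.pkl","rb"))
s=d["scene"]["image"][:,:,::-1]
# scene scale 0.64
a=s[260:330,170:300];b=s[120:205,220:285]
A=cv2.resize(a,None,fx=4,fy=4,interpolation=cv2.INTER_CUBIC);B=cv2.resize(b,None,fx=4,fy=4,interpolation=cv2.INTER_CUBIC)
o=np.zeros((340,780,3),np.uint8);o[:280,:520]=A;o[:340,520:780]=B
cv2.imwrite("pics/crop1.png",o)
E
```

```text
(no output)
```

View pics/crop1.png

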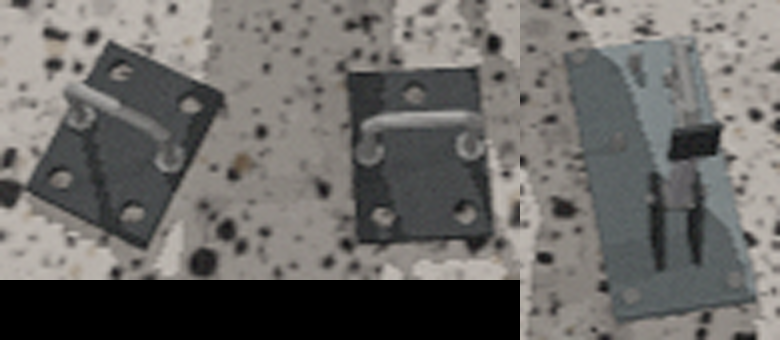

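Crop: the left plate has four holes. The right one has three: a single hole at crop (414,93) and a pair at (383,213) and (464,212). The station base's top corners are at about crop (565,52), (697,38), (755,297) and (617,320), and the dark pad is at (695,140).

```bash
python3 - <<'E'
from h import *
d=pickle.load(open("c0.pkl","rb"));c=d["scene"]
P=lambda x,y:(x/4+170-.4,y/4+260-.4)
Q=lambda x,y:((x-520)/4+220-.4,y/4+120-.4)
h=[plane(c,P(*p),.010)[:2] for p in((414,93),(383,213),(464,212))]
k=[plane(c,P(*p),.010)[:2] for p in((348,72),(478,68),(492,240),(360,243))]
print("holes",np.round(h,4)); m=(h[1]+h[2])/2
x=m-h[0];print("yaw holes",np.degrees(np.arctan2(x[1],x[0])),"ctr",(m+h[0])/2,np.linalg.norm(x))
k=np.array(k);print("corn ctr",k.mean(0)); x=(k[2]+k[3]-k[0]-k[1])/2;print(np.degrees(np.arctan2(x[1],x[0])),np.linalg.norm(x))
b=[plane(c,P(*p),.0635) for p in((385,120),(465,118))];print("bar",np.round(b,4))
q=np.array([plane(c,Q(*p),.012)[:2] for p in((565,52),(697,38),(755,297),(617,320))]);print(q.round(4))
a=(q[0]+q[1])/2;b=(q[2]+q[3])/2;x=b-a;L=np.linalg.norm(x)
print("base yaw",np.degrees(np.arctan2(x[1],x[0])),L,np.linalg.norm(q[0]-q[1]),"stud",a+x*60/235,"hinge",a+x*190/235)
# pad: intersection of height
print("pad z=.2",plane(c,Q(695,140),.21))
E
```

```text
holes [[ 0.6107 -0.2531]
 [ 0.6032 -0.3268]
 [ 0.6493 -0.3185]]
yaw holes -77.38544684636796 ctr [ 0.61850947 -0.28784982] 0.07125345498171973
corn ctr [ 0.61906837 -0.28882226]
-77.61477504105262 0.10207994612671495
bar [[ 0.5973 -0.2898  0.0635]
 [ 0.6416 -0.2812  0.0635]]
[[ 0.4197  0.1845]
 [ 0.5152  0.2146]
 [ 0.5893 -0.0043]
 [ 0.5    -0.0379]]
base yaw -70.71929940575602 0.23375762355159982 0.10005605963135757 stud [0.48715176 0.14320089] hinge [0.52985037 0.02114103]
pad z=.2 [ 0.5473341  -0.02629656  0.21      ]
```

```bash
python3 -m handwheel '0 0 2 -1;0.4 -1 4 -2;1.2 -2.8 5 -3;2.1 -4.6 5 -4;3 -6.4 5 -5' 85; python3 -m handwheel '0.9 -1.8 0 -1;1.8 -3.6 0 -2;2.7 -5.4 0 -3;3.6 -7.2 0 -4;4.5 -9 0 -5'; python3 -m handwheel '0.9 -1.8 0 -1;1.8 -3.6 0 -2;2.7 -5.4 0 -3;3.6 -7.2 0 -4;4.5 -9 0 -5'; python3 -m handwheel '0.8 -1.7 -1 0;1.6 -3.4 -2 0;2.4 -5.1 -3 0;2.4 -5.1 -3 0'; python3 -c "
from bench import r
import cv2,pickle
c=r.capture('wrist');pickle.dump(c,open('w1.pkl','wb'));cv2.imwrite('pics/w1.png',c['image'][:,:,::-1]);s=r.state();print(s['time'],s['eef_pos'],s['orientation'],s['joint_positions'])"
```

```text
time: 0.72
eef_pos: [0.2755, 0.4056, 0.4066]
orientation: [3.141, -0.001, 1.961]
force: [1.3, 0.5, 0.6]
gripper_width: 0.0852
gripper_force: 0.0
time: 1.35
eef_pos: [0.4103, 0.1356, 0.4064]
orientation: [-3.141, -0.001, 1.088]
force: [1.9, 0.8, -0.7]
gripper_width: 0.0851
gripper_force: 0.0
time: 1.98
eef_pos: [0.5456, -0.1341, 0.4062]
orientation: [-3.141, -0.0, 0.216]
force: [0.4, 2.2, 0.2]
gripper_width: 0.0847
gripper_force: 0.0
time: 2.48
eef_pos: [0.6159, -0.289, 0.3127]
orientation: [-3.141, 0.005, 0.216]
force: [0.5, -0.1, 0.4]
gripper_width: 0.0845
gripper_force: 0.0
2.525 [ 0.61621891 -0.28754472  0.3140794 ] [-3.14093967  0.00331241  0.21790726] [-0.06960567  0.67655701  0.74481436  1.39220848 -0.46112777  1.25338383
 -0.6440407 ]
```

View pics/w1.png

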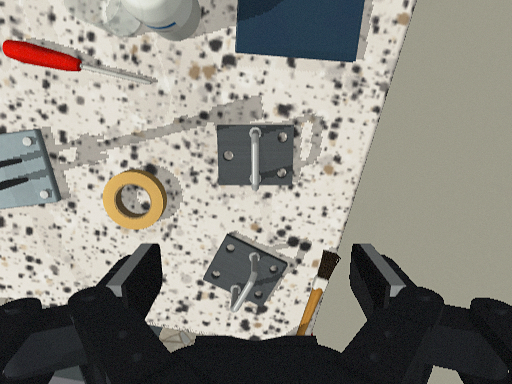

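The wrist view shows the three-hole plate with corners at (217,126), (293,124), (293,184) and (219,185), holes at (228,156), (283,137) and (282,173), and its bar from (255,132) to (255,186).

```bash
python3 - <<'E'
from h import *
c=pickle.load(open("w1.pkl","rb"))
k=np.array([plane(c,p,.010)[:2] for p in((217,126),(293,124),(293,184),(219,185))])
x=(k[1]+k[2]-k[0]-k[3])/2;print(k.mean(0),np.degrees(np.arctan2(x[1],x[0])),np.linalg.norm(x))
h=[plane(c,p,.010)[:2] for p in((228,156),(283,137),(282,173))];x=(h[1]+h[2])/2-h[0]
print((h[0]+(h[1]+h[2])/2)/2,np.degrees(np.arctan2(x[1],x[0])))
print([plane(c,p,.064) for p in((255,135),(255,183))])
E
```

```text
[ 0.61894799 -0.28793581] -76.45818816870428 0.09973237516839129
[ 0.61870251 -0.2876505 ] -76.82620475481431
[array([ 0.64987166, -0.2806298 ,  0.064     ]), array([ 0.59492894, -0.29268573,  0.064     ])]
```

```bash
python3 -m handwheel '0.05 0 -2 0;0.05 0 -4 0;0.05 0 -5.5 0;0.05 0 -6.5 0;0.05 0 -6.5 0'; python3 -m handwheel '0 0 -0.8 0;0 0 -1.5 0;0 0 -1.5 0;0 0 -1.5 0'
```

```text
time: 3.15
eef_pos: [0.6181, -0.2838, 0.1204]
orientation: [-3.14, 0.002, 0.222]
force: [0.6, 0.2, 0.8]
gripper_width: 0.0847
gripper_force: 0.0
time: 3.65
eef_pos: [0.6189, -0.2857, 0.0774]
orientation: [3.141, -0.001, 0.221]
force: [-0.7, -0.1, 0.8]
gripper_width: 0.0851
gripper_force: 0.0
```

```bash
python3 -m handwheel '0 -0.07 -0.07 0;0 -0.07 -0.07 0;0 -0.07 -0.07 0;0 -0.07 -0.07 0;0 -0.07 -0.07 0' 0 80;python3 -m handwheel '0 0 0 0;0 0 0 0;0 0 0 0;0 0 0.3 0;0 0 1 0'; python3 -m handwheel '0 0 1 0;0 0 2 0;0 0 3 0;0 0 3.6 0;0 0 3.6 0'
```

```text
time: 4.28
eef_pos: [0.6185, -0.2876, 0.0744]
orientation: [-3.141, -0.0, 0.221]
force: [-1.4, 1.4, 4.9]
gripper_width: 0.006
gripper_force: 78.1
time: 4.9
eef_pos: [0.6179, -0.2875, 0.1044]
orientation: [-3.141, 0.001, 0.221]
force: [0.7, -0.5, -4.3]
gripper_width: 0.0061
gripper_force: 78.0
time: 5.52
eef_pos: [0.6188, -0.2878, 0.2136]
orientation: [3.141, -0.002, 0.221]
force: [-0.7, 0.3, -4.1]
gripper_width: 0.0064
gripper_force: 78.3
```

```bash
python3 -m handwheel '0 0 1.5 0;-0.3 0.6 3 0.2;-1 2 4 0.4;-1.8 3.5 4 0.6;-2.6 5 4 0.7'; python3 -m handwheel '-0.9 1.7 0 0;-1.8 3.4 0 0;-2.7 5.1 0 0;-3.6 6.7 0 0;-4.4 8.3 0 0'; python3 -m handwheel '0 0 0 0;0 0 0 0'; python3 -c "
from bench import r
import cv2,pickle
d={}
for n in('wrist','scene'):
  c=d[n]=r.capture(n)
  cv2.imwrite('pics/%s2.png'%n,c['image'][:,:,::-1])
pickle.dump(d,open('w2.pkl','wb'));s=r.state();print(s['time'],s['eef_pos'],s['orientation'],s['joint_positions'])"
```

```text
time: 6.15
eef_pos: [0.5393, -0.1361, 0.3312]
orientation: [-3.141, 0.001, 0.344]
force: [0.4, 0.7, -4.3]
gripper_width: 0.006
gripper_force: 78.7
time: 6.78
eef_pos: [0.4069, 0.1128, 0.3316]
orientation: [-3.141, 0.001, 0.344]
force: [0.6, 1.3, -4.2]
gripper_width: 0.0065
gripper_force: 78.7
time: 7.02
eef_pos: [0.4082, 0.1113, 0.3318]
orientation: [3.141, 0.001, 0.344]
force: [0.1, -0.2, -3.6]
gripper_width: 0.0061
gripper_force: 78.7
7.125 [0.40862942 0.11048879 0.33191256] [3.14115624e+00 4.69536192e-04 3.41357211e-01] [-1.12410038  0.12533306  0.80615118  2.02116271 -0.10450318  1.03629125
 -1.4979018 ]
```

View pics/wrist2.png

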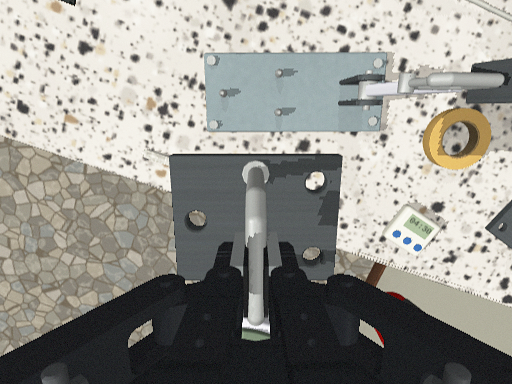

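The wrist view shows the stud tips near (223,93), (279,73) and (278,112), and the held plate square to the station. Next is an enlarged crop.

```bash
python3 - <<'E'
from h import *
c=pickle.load(open("w2.pkl","rb"))["wrist"];im=c["image"][:,:,::-1]
a=cv2.resize(im[45:140,200:300],None,fx=6,fy=6,interpolation=cv2.INTER_CUBIC);cv2.imwrite("pics/crop2.png",a)
# plate as held: holes on top face
z=.3319-.0744+.010
h=[plane(c,p,z)[:2] for p in((197,218),(315,181),(312,254))];x=(h[1]+h[2])/2-h[0]
print((h[0]+(h[1]+h[2])/2)/2,np.degrees(np.arctan2(x[1],x[0])),np.linalg.norm(x))
k=np.array([plane(c,p,.012)[:2] for p in((206,53),(388,52),(383,131),(206,131))])
a=(k[0]+k[3])/2;x=(k[1]+k[2])/2-a;print(np.degrees(np.arctan2(x[1],x[0])),np.linalg.norm(x),a+x*60/235)
h=[plane(c,p,.029)[:2] for p in((223,93),(279,73),(278,112))];x=(h[1]+h[2])/2-h[0]
print((h[0]+(h[1]+h[2])/2)/2,np.degrees(np.arctan2(x[1],x[0])),np.linalg.norm(x))
E
```

```text
[0.40982859 0.11205553] -70.67339797447126 0.07094937008389561
-70.17247764745858 0.23595784665238692 [0.48611461 0.14429599]
[0.4853224  0.14523278] -70.1212259642098 0.07014630956310987
```

View pics/crop2.png

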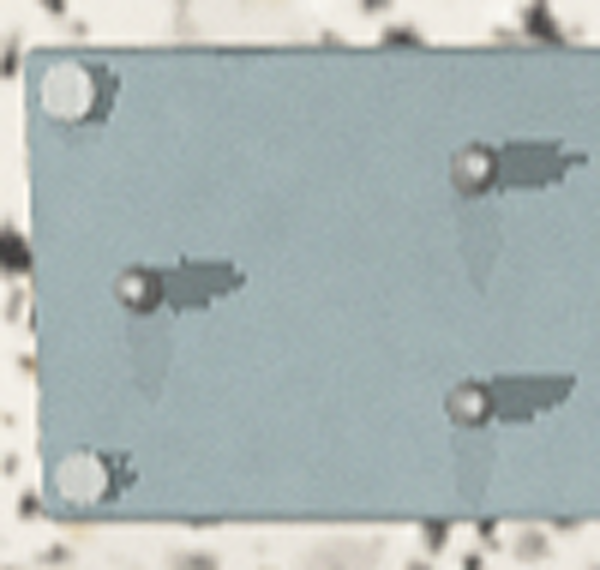

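Stud tips in the crop are at (138,288), (474,169) and (469,404), i.e. image (222.6,92.6), (278.6,72.8) and (277.8,111.9). I'm moving above them.

```bash
python3 -m handwheel '1.5 0.6 0 0.04;2.52 1.1 -1 0.04;2.52 1.1 -3 0.04;2.52 1.1 -5 0.04;2.52 1.1 -6 0.04'; python3 -m handwheel '0 0 -0.5 0;0 0 -0.8 0;0 0 -0.8 0;0 0 -0.8 0'; python3 - <<'E'
from bench import r
from h import *
d={}
for n in('wrist','scene','top'):d[n]=r.capture(n)
pickle.dump(d,open('w3.pkl','wb'));s=r.state();print(s['time'],s['eef_pos'],s['orientation'])
w=cv2.resize(d['wrist']['image'][:,:,::-1],(512,384))
a=cv2.resize(d['scene']['image'][110:205,215:285][:,:,::-1],None,fx=4,fy=4,interpolation=cv2.INTER_CUBIC)
o=np.zeros((384,792,3),np.uint8);o[:,:512]=w;o[:380,512:792]=a;cv2.imwrite('pics/w3.png',o)
E
```

```text
time: 7.75
eef_pos: [0.4833, 0.1425, 0.149]
orientation: [3.14, 0.004, 0.348]
force: [0.8, 0.6, -3.3]
gripper_width: 0.0064
gripper_force: 78.7
time: 8.25
eef_pos: [0.4845, 0.1446, 0.1291]
orientation: [-3.141, -0.001, 0.35]
force: [0.5, 0.2, -3.7]
gripper_width: 0.006
gripper_force: 78.7
8.4 [0.48433689 0.1446287  0.12880166] [-3.14129131e+00 -1.14844609e-03  3.50208191e-01]
```

View pics/w3.png

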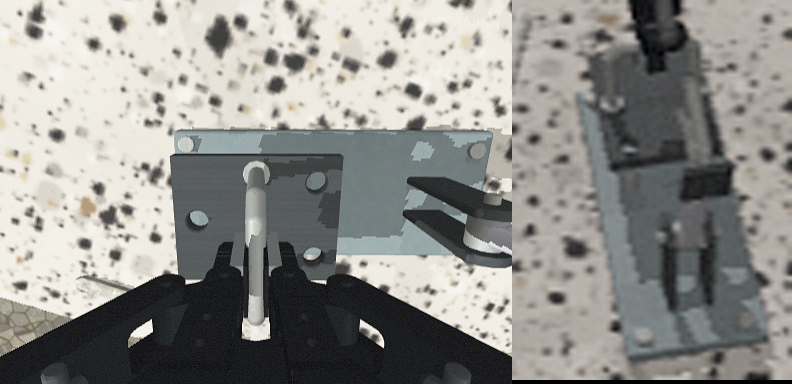

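The wrist view shows the plate centred over the studs, with holes at (199,218), (316,181) and (313,254), and base bolts at (186,145) and (478,151). I'm checking the alignment against those bolts.

```bash
python3 - <<'E'
from h import *
c2=pickle.load(open("w2.pkl","rb"))["wrist"];c3=pickle.load(open("w3.pkl","rb"))["wrist"]
h=[plane(c2,p,.029)[:2] for p in((222.6,92.6),(278.6,72.8),(277.8,111.9))];x=(h[1]+h[2])/2-h[0]
print("stud",(h[0]+(h[1]+h[2])/2)/2,np.degrees(np.arctan2(x[1],x[0])))
for c,p,q in((c2,(210.9,59.9),(378,62)),(c3,(186,145),(478,151))):
    a,b=plane(c,p,.015)[:2],plane(c,q,.015)[:2];print("bolts",a,b,np.degrees(np.arctan2(*(b-a)[::-1])))
h=[plane(c3,p,.1288-.0744+.01)[:2] for p in((199,218),(316.5,181),(313,254.5))];x=(h[1]+h[2])/2-h[0]
print("plate",(h[0]+(h[1]+h[2])/2)/2,np.degrees(np.arctan2(x[1],x[0])))
# refine hole centres by looking at top rim in crop
im=c3["image"];g=im[:,:,2].astype(int)
for (u,v) in((199,218),(316,181),(313,254)):
    s=g[v-13:v+14,u-13:u+14];m=(s>90).astype(np.uint8)
    n,l,st,ce=cv2.connectedComponentsWithStats(m);i=1+np.argmax(st[1:,4]);print(st[i],ce[i]+[u-13,v-13])
E
```

```text
stud [0.48548658 0.14575513] -70.36877132264824
bolts [0.50645937 0.20668655] [0.57584025 0.00537536] -70.98374890425978
bolts [0.50535016 0.20613743] [0.57442001 0.0041821 ] -71.11902580205795
plate [0.48637959 0.14443079] -70.43233511473123
[  0   0  27  27 487] [201.18480493 215.3449692 ]
[  3   4  19  18 263] [315.53612167 180.33079848]
[  0   0  27  19 349] [312.40974212 249.        ]
```

```bash
python3 - <<'E'
from h import *
c=pickle.load(open("w3.pkl","rb"))["wrist"];c2=pickle.load(open("w2.pkl","rb"))["wrist"]
def edge(c,cols,r0,r1,inv=False):
    g=cv2.cvtColor(c["image"],cv2.COLOR_RGB2GRAY).astype(float)
    P=[]
    for u in cols:
        s=np.convolve(g[r0:r1,u],[1,0,-1],'valid');i=np.argmin(s);
        P.append((u,r0+i+1))
    return np.polyfit(*np.array(P,float).T,1)
for n,c,z in(("c2",c2,.3319-.0644),("c3",c,.1288-.0644)):
    g=cv2.cvtColor(c["image"],cv2.COLOR_RGB2GRAY).astype(int)
    m=((g<85)).astype(np.uint8)
    cols=range(185,235,3);rows=[]
    for u in cols:
        col=g[147:165,u];rows.append(147+np.argmax(col[:-1]-col[1:])+.5)
    p=np.polyfit(list(cols),rows,1)
    rl=[];rr=[]
    for v in range(165,235,4):
        s=g[v,160:190];rl.append((v,160+np.argmax(s[:-1]-s[1:])+.5))
        s=g[v,330:350];rr.append((v,330+np.argmax(s[1:]-s[:-1])+.5))
    l=np.median([x for x in rl],0);rr=np.median(rr,0)
    print(n,p,l,rr)
    a=plane(c,(257,np.polyval(p,257)),z)[:2];b=(plane(c,(l[1],l[0]),z)+plane(c,(rr[1],rr[0]),z))[:2]/2
    ex=np.array([np.cos(np.radians(-70.4)),np.sin(np.radians(-70.4))]);ey=np.array([-ex[1],ex[0]])
    ctr=ex*(b@ex)+ey*(a@ey-.04);print(ctr)
E
```

```text
c2 [-1.22802968e-15  1.53500000e+02] [199.  171.5] [199. 339.]
[0.4094352  0.11192612]
c3 [-1.22802968e-15  1.53500000e+02] [199.  172.5] [199. 340.]
[0.48596599 0.14479974]
```

```bash
python3 -m handwheel '-0.02 0.015 -0.4 0;-0.02 0.015 -0.8 0;-0.02 0.015 -0.95 0;-0.02 0.015 -0.95 0'; python3 -m handwheel '0 0 -0.1 0;0 0 -0.2 0;0 0 -0.2 0'
```

```text
time: 8.9
eef_pos: [0.4833, 0.1446, 0.0992]
orientation: [3.141, 0.001, 0.35]
force: [-0.6, 1.1, -3.4]
gripper_width: 0.0059
gripper_force: 78.8
time: 9.28
eef_pos: [0.4835, 0.1449, 0.0936]
orientation: [-3.142, -0.0, 0.35]
force: [1.4, 0.3, -4.2]
gripper_width: 0.0065
gripper_force: 78.8
```

```bash
python3 -m handwheel '0 0 -0.1 0;0 0 -0.2 0;0 0 -0.26 0;0 0 -0.26 0'
```

```text
time: 9.78
eef_pos: [0.4838, 0.1448, 0.0863]
orientation: [-3.141, -0.001, 0.35]
force: [-0.9, -0.3, 8.7]
gripper_width: 0.0062
gripper_force: 80.5
```

```bash
python3 -m handwheel '0 0 0 0;0 0 0 0;0 0 0 0' 50; python3 -m handwheel '0 0 1 0;0 0 3 0;0 0 5 0;0 0 7 0;0 0 7.5 0';  python3 -m handwheel '-1 -0.3 0.5 0;-2 -0.6 0.5 0;-2 -0.6 0.5 0' 0; python3 - <<'E'
from bench import r
from h import *
d={}
for n in('wrist','scene'):d[n]=r.capture(n)
pickle.dump(d,open('w4.pkl','wb'));s=r.state();print(s['time'],s['eef_pos'],s['orientation'],s['force'])
w=d['wrist']['image'][:,:,::-1]
a=cv2.resize(d['scene']['image'][110:205,215:285][:,:,::-1],None,fx=4,fy=4,interpolation=cv2.INTER_CUBIC)
o=np.zeros((384,792,3),np.uint8);o[:,:512]=w;o[:380,512:792]=a;cv2.imwrite('pics/w4.png',o)
E
```

```text
time: 10.15
eef_pos: [0.4834, 0.1448, 0.0858]
orientation: [-3.142, 0.0, 0.35]
force: [-0.6, -0.2, 0.1]
gripper_width: 0.0499
gripper_force: 0.0
time: 10.78
eef_pos: [0.4843, 0.1449, 0.314]
orientation: [-3.14, -0.004, 0.35]
force: [0.8, 0.1, -1.3]
gripper_width: 0.0501
gripper_force: 0.0
time: 11.15
eef_pos: [0.4218, 0.1266, 0.3256]
orientation: [-3.14, 0.001, 0.351]
force: [1.1, 0.3, 0.2]
gripper_width: 0.0003
gripper_force: 0.0
11.25 [0.42344777 0.127221   0.32577006] [-3.14115231e+00 -8.42499813e-05  3.50726686e-01] [-0.31414041  0.04619504 -0.56443389]
```

View pics/w4.png

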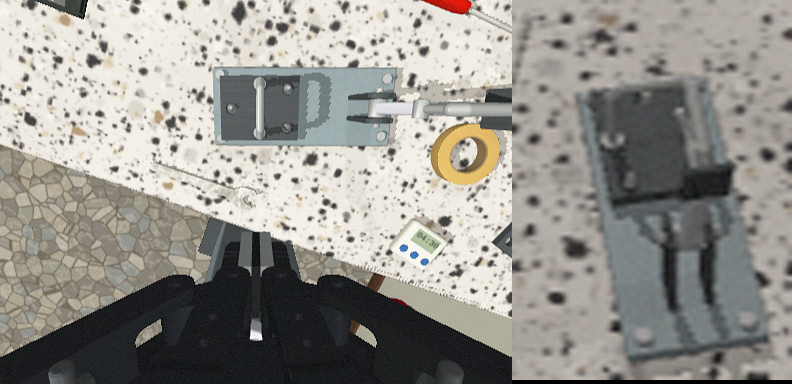

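The plate lies on the studs, with its bar from (262,80) to (258,135), and the station and arm are in place. I'm going behind the raised arm with the gripper shut.

```bash
python3 -m handwheel '1 -1.55 0.3 0;2 -3.1 0.3 0;3 -4.6 0.3 0;4 -6.15 0.3 0;4.91 -7.57 0 0'; python3 -m handwheel '0 0 -1 0;0 0 -2 0;0 0 -3.1 0;0 0 -3.1 0;0 0 -3.1 0'; python3 -m handwheel '-0.13 0.36 0 0;-0.26 0.72 0 0;-0.39 1.1 0 0;-0.5 1.41 0 0;-0.5 1.41 0 0'; python3 -c "
from bench import r
import numpy as np
p=r.state()['eef_pos'];d=p[:2]-[.5271,.0222];u=np.array([.3355,-.942]);print(d@u,d@[.942,.3355],p[2])"
```

```text
time: 11.88
eef_pos: [0.5724, -0.1023, 0.325]
orientation: [3.141, 0.0, 0.35]
force: [0.6, 1.2, 1.0]
gripper_width: -0.0001
gripper_force: 0.0
time: 12.5
eef_pos: [0.5713, -0.1008, 0.2336]
orientation: [3.141, -0.0, 0.35]
force: [0.5, -0.4, 0.1]
gripper_width: 0.0002
gripper_force: 0.0
time: 13.12
eef_pos: [0.5556, -0.0569, 0.2329]
orientation: [-3.141, -0.0, 0.351]
force: [0.5, -0.6, -0.3]
gripper_width: -0.0002
gripper_force: 0.0
0.08413327361744295 0.0003403293437083766 0.232944695982873
```

```bash
python3 -m handwheel '-0.11 0.31 0 0;-0.23 0.64 0 0;-0.34 0.96 0 0;-0.46 1.28 0.05 0;-0.57 1.6 0.08 0'; python3 -m handwheel '-0.1 0.28 0.1 0;-0.2 0.56 0.15 0;-0.3 0.84 0.18 0;-0.4 1.11 0.18 0'; python3 - <<'E'
from bench import r
import numpy as np
p=r.state()['eef_pos'];d=p[:2]-[.5271,.0222];u=np.array([.3355,-.942]);print(d@u,d@[.942,.3355],p[2])
from h import *
d={}
for n in('wrist','scene'):d[n]=r.capture(n)
w=d['wrist']['image'][:,:,::-1]
a=cv2.resize(d['scene']['image'][110:205,215:285][:,:,::-1],None,fx=4,fy=4,interpolation=cv2.INTER_CUBIC)
o=np.zeros((384,792,3),np.uint8);o[:,:512]=w;o[:380,512:792]=a;cv2.imwrite('pics/w5.png',o)
E
```

```text
time: 13.75
eef_pos: [0.5385, -0.0095, 0.2355]
orientation: [3.141, -0.0, 0.35]
force: [1.4, -3.6, 2.1]
gripper_width: -0.0
gripper_force: 1.9
time: 14.25
eef_pos: [0.5264, 0.0239, 0.2407]
orientation: [-3.142, 0.0, 0.35]
force: [0.3, -3.5, -1.9]
gripper_width: 0.0002
gripper_force: 1.4
-0.0017979795391537701 -6.720978167575434e-05 0.24067399943430107
```

View pics/w5.png

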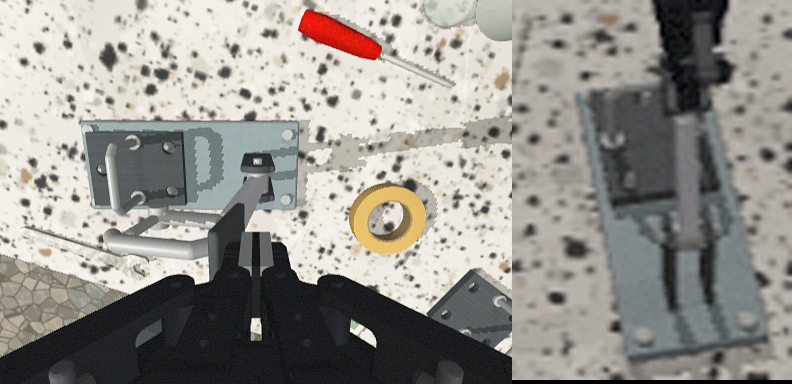

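The view shows the arm tipping over towards the studs, with the fingers on the pad at about (235,235). I'm carrying on along the arc.

```bash
python3 -m handwheel '-0.2 0.56 -0.1 0;-0.39 1.1 -0.31 0;-0.57 1.6 -0.58 0;-0.74 2.07 -0.9 0'; python3 -m handwheel '-0.15 0.41 -0.4 0;-0.28 0.79 -0.83 0;-0.35 1 -1.15 0;-0.42 1.2 -1.5 0;-0.42 1.2 -1.5 0'; python3 -c "
from bench import r
import numpy as np
p=r.state()['eef_pos'];d=p[:2]-[.5271,.0222];u=np.array([.3355,-.942]);print(d@u,d@[.942,.3355],p[2])"
```

```text
time: 14.85
eef_pos: [0.5041, 0.0867, 0.213]
orientation: [-3.141, -0.0, 0.351]
force: [1.9, -0.4, 3.2]
gripper_width: 0.0001
gripper_force: 1.5
time: 15.48
eef_pos: [0.4914, 0.1214, 0.1679]
orientation: [3.141, 0.001, 0.35]
force: [-0.9, -0.2, 0.6]
gripper_width: -0.0
gripper_force: 0.0
-0.10545221977156935 -0.0003169890174388248 0.16788358204517212
```

```bash
python3 -m handwheel '-0.1 0.3 -0.2 0;-0.2 0.6 -0.45 0;-0.28 0.8 -0.7 0;-0.33 0.94 -0.9 0'; python3 -m handwheel '0 0 -0.2 0;0 0 -0.4 0;0 0 -0.58 0;0 0 -0.58 0;0 0 -0.58 0'
```

```text
time: 15.98
eef_pos: [0.4825, 0.1492, 0.1418]
orientation: [3.141, -0.001, 0.349]
force: [2.2, -4.3, 4.1]
gripper_width: 0.0001
gripper_force: 2.3
time: 16.6
eef_pos: [0.482, 0.1494, 0.1243]
orientation: [3.141, 0.0, 0.35]
force: [-0.3, 0.9, -0.7]
gripper_width: -0.0001
gripper_force: 0.0
```

```bash
python3 -m handwheel '0 0 -0.07 0;0 0 -0.14 0;0 0 -0.14 0'; python3 -m handwheel '0 0 1 0;-0.6 -0.2 3 0;-2 -0.7 5 0;-3 -1 5.5 0;-3 -1 5.5 0'; python3 - <<'E'
from bench import r
from h import *
d={}
for n in('wrist','scene'):d[n]=r.capture(n)
s=r.state();print(s['eef_pos'],s['force'])
w=d['wrist']['image'][:,:,::-1]
w=cv2.resize(w[30:190,150:450],None,fx=1.7,fy=1.7,interpolation=cv2.INTER_CUBIC)
a=cv2.resize(d['scene']['image'][110:205,215:285][:,:,::-1],None,fx=4,fy=4,interpolation=cv2.INTER_CUBIC)
o=np.zeros((384,792,3),np.uint8);o[:272,:510]=w;o[:380,512:792]=a;cv2.imwrite('pics/w6.png',o)
E
```

```text
time: 16.98
eef_pos: [0.4822, 0.1496, 0.1217]
orientation: [-3.14, -0.001, 0.349]
force: [-14.3, -1.7, 48.6]
gripper_width: 0.0001
gripper_force: 24.3
time: 17.6
eef_pos: [0.3905, 0.1201, 0.2863]
orientation: [-3.137, -0.002, 0.352]
force: [0.6, 0.9, -0.1]
gripper_width: -0.0002
gripper_force: 0.0
[0.39199118 0.12038827 0.28526216] [ 1.05646253  0.21369078 -0.20303691]
```

View pics/w6.png

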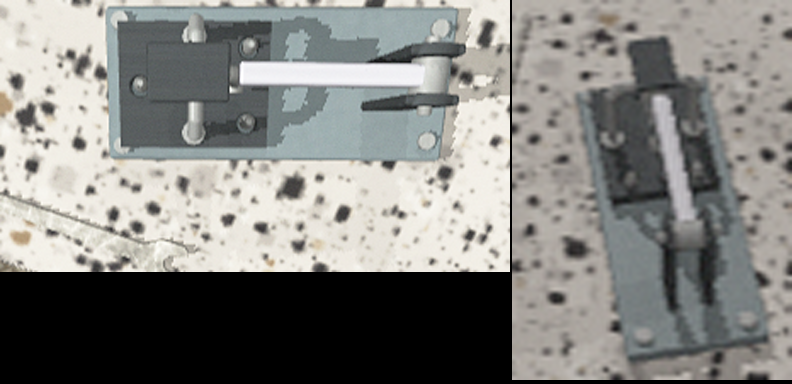

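The picture shows the arm level, with the pad over the eye's bar at (190,72), all three studs through the plate's holes, and the plate flat. The hook reached its hard stop at the seat height.

```bash
python3 -c "
from bench import r
print(r.hand_in())"
```

```text
the job is handed in; nothing more can be done
None
```

I put the three-hole plate flat on the studs, then swung the arm over and pressed its hook down to its stop on the eye. The gate itself wasn't visible, so I take it to be shut from the hook's height. That last press peaked at about 49 N at the closed fingertips, above the 40 N limit for the arm and gripper body, though only the fingers were meant to be touching the pad. Nothing else was touched, and I handed it in at about 18 s.

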